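Load the mould carrier and lock its keeper

TASK

Three moulds stand on the lanes of the mould carrier; slide each one along its lane, without lifting it or tipping it over, until it drops fully home and upright into the pocket at the lane's end. Then draw the keeper bar by its post over the loaded pockets as far as it goes, and press its lock pin fully down. The slotted gauge block standing on the remaining lane is no mould: leave it and all the other things on the cart where they are.

Things in the scene. Friction and masses are not known exactly. Their poses are not given: they have to be found in the camera images.
- carrier: fixed mould carrier, aluminium and white plastic, 262 (x) by 214 mm (y), x = -130 to 132 mm. Origin on its underside (cart top), on its centre line, under the step where lanes end and pockets begin; x points away from the robot along the lanes. Four lanes 41 mm wide, centred at y = -75, -25, 25, 75 mm, deck from x = -130 to 0, top z = 25 mm; ribs (9 mm thick) and side walls to z = 37 mm.
- pockets_mid (a point): middle of the row of four pockets, at floor height (carrier x 53, y 0, z 10 mm), axes as the carrier's. Each pocket continues its lane at the same 41 mm width, from carrier x = 0 to 106 mm (12 mm longer than a mould); its floor lies 15 mm below the deck. Deck and pockets are slippery (friction about 0.25). An end block closes it, top at z = 32 mm, x = 106 to 132 mm.
- mould_a: mould of two flat blue halves side by side, 94 mm long (its z), 74 mm high (its x), 36 mm wide (its y), about 0.16 kg. Starts standing loose on its 36x94 mm narrow side on a lane of the carrier, its z along the lane away from the robot. Origin in the middle of the end face towards the robot: 37 mm above the deck it stands on, its centre 47 mm further along the lane.
- mould_b: mould of two flat blue halves side by side, 94 mm long (its z), 74 mm high (its x), 36 mm wide (its y), about 0.16 kg. Starts standing loose on its 36x94 mm narrow side on a lane of the carrier, its z along the lane away from the robot. Origin in the middle of the end face towards the robot: 37 mm above the deck it stands on, its centre 47 mm further along the lane.
- mould_c: mould of two flat blue halves side by side, 94 mm long (its z), 74 mm high (its x), 36 mm wide (its y), about 0.16 kg. Starts standing loose on its 36x94 mm narrow side on a lane of the carrier, its z along the lane away from the robot. Origin in the middle of the end face towards the robot: 37 mm above the deck it stands on, its centre 47 mm further along the lane.
- gauge_block: slotted gauge block with a small round knob on top, 28x45 mm in plan, 74 mm high, half as long as a mould; origin at the centre of its underside. Stands loose on one lane, its 45 mm side along the lane.
- keeper (a joint): travel of the keeper along the carrier's -x, m: 0 to 0.008 at the start (parked over the end block), 0.058 fully closed at a hard stop, over the pockets. Friction about 4 N; it stays where it is left.
- bar_mid (a point): centre of the keeper's aluminium bar, which spans all lanes along y on uprights at y = +-105 mm; 18 mm wide (x), carrier z = 92 to 104 mm, at carrier x = 108 mm when travel is 0. It passes 8 mm over seated moulds; a mould not seated blocks it. Axes as the carrier's.
- post_top (a point): centre of the top of the keeper's dark upright post, carrier z = 148 mm; the post is 16 mm thick (19 mm at its head) and stands 44 mm up from the middle of the bar's plate (plate top at carrier z = 104 mm), on the carrier's centre line, 20 mm nearer the robot than the bar's centre line. Axes as the carrier's.
- lock_pin (a joint): how far the lock pin is pressed down, m: 0 up (start), 0.024 fully down at a hard stop. Friction about 5 N; it stays where it is left.
- pin_top (a point): centre of the top of the lock pin's round head, 18 mm across and 6 mm high, carrier z = 137 mm when up and 113 mm when down, on a 7 mm thick stem; it rides on the keeper bar's left end (carrier y = +100 mm, on the bar's centre line).
- solvent: bystander: white plastic bottle with a cap, 62 mm across, 150 mm high; origin at the centre of its underside
- amber: bystander: amber glass bottle, 48 mm across, 100 mm high; origin at the centre of its underside
- foam: bystander: stack of cream foam pads, 66x70x18 mm; origin at the centre of its underside

How it is judged:
On the way, in this order (a step that is already met when the one before it is completed fails the run):
1. all three moulds are down in pockets while the keeper is still open (z of mould_a in the frame of carrier between 0.042 and 0.0515 m and x of mould_a in the frame of carrier between -0.003 and 0.017 m and angle between the x axis of each of mould_a, mould_b, mould_c and the z axis of carrier, either way round below 0.09 rad and z of mould_b in the frame of carrier between 0.042 and 0.0515 m and x of mould_b in the frame of carrier between -0.003 and 0.017 m and z of mould_c in the frame of carrier between 0.042 and 0.0515 m and x of mould_c in the frame of carrier between -0.003 and 0.017 m and value of joint keeper below 0.02 m), for 0.2 s.
2. the keeper is drawn fully over the pockets with the pin still up (value of joint keeper above 0.053 m and value of joint lock_pin below 0.006 m), for 0.2 s.
3. the lock pin is pressed down (value of joint keeper above 0.053 m and value of joint lock_pin above 0.0205 m), for 0.2 s.
At the end, for the whole second after the job is handed in: All three moulds stand upright (within 5 degrees) and at rest on the floors of pockets (within 4.5 mm), the keeper is closed to within 5 mm and its pin down to within 3.5 mm; the gauge block has moved less than 20 mm and still stands, the other things less than 30 mm (all of step 3 and z of mould_a in the frame of carrier between 0.042 and 0.0515 m and x of mould_a in the frame of carrier between -0.003 and 0.017 m and angle between the x axis of each of mould_a, mould_b, mould_c and the z axis of carrier, either way round below 0.09 rad and z of mould_b in the frame of carrier between 0.042 and 0.0515 m and x of mould_b in the frame of carrier between -0.003 and 0.017 m and z of mould_c in the frame of carrier between 0.042 and 0.0515 m and x of mould_c in the frame of carrier between -0.003 and 0.017 m and linear speed of each of mould_a, mould_b, mould_c below 0.02 m/s and distance of gauge_block from where it was at the start of the episode below 0.02 m and angle between gauge_block's own z axis and vertical below 0.1 rad and distance of each of solvent, amber, foam from where it was at the start of the episode below 0.03 m); the robot touches nothing.
It fails at once if a mould is lifted off the deck (over 30 mm) or tipped over (z of any of mould_a, mould_b, mould_c in the frame of carrier above 0.092 m or angle between the x axis of any of mould_a, mould_b, mould_c and the z axis of carrier, either way round above 0.7 rad).
It fails at once if the gauge block is moved 20 mm or tipped over (distance of gauge_block from where it was at the start of the episode above 0.02 m or angle between gauge_block's own z axis and vertical above 0.4 rad).
It fails at once if another thing on the cart is moved 30 mm (distance of any of solvent, amber, foam from where it was at the start of the episode above 0.03 m).
It also fails if it takes over 61 s, if anything falls off the work surface, if the arm or the gripper's body presses on something with over 40 N, if the wrist force passes 120 N, or if a joint passes its speed limit or range.

ROBOT

A 7-joint arm with a two-finger parallel gripper is mounted at the origin on a cart in front of the work surface, level with it; the furniture and walls round the work are solid. World frame = base frame: x ahead of the robot, y to its left, z up, the work surface at z = 0. Lengths are in m, angles in rad, forces in N, time in s.
With the tool pointing down it reaches from about 0.425 to 0.875 m from the base axis. Payload 4.7 kg.
Tool frame: the origin (TCP) lies on the centre line of the jaws, within the pads' length; the fingertips stand 11 mm ahead of it and the grasp point (between the pads) lies 8 mm behind it (robot.tip_reach is the distance from the TCP to the fingertips, in m); z points along the fingers, y is the line along which they close (so a half turn about z gives the same grasp; the last joint's range is limited). The gripper opens to 85 mm and grips with 20 to 120 N. Pads are 22 mm wide; open, the fingers measure 114 mm over their backs; the gripper's body (76 mm by 85 mm) begins 54 mm behind the grasp point. The pads swing forward as they close: fully open they stand 13 mm farther back than shut.
Start: joints at [1.27, 0.321, -0.07, 1.45, 0.023, 1.371, -0.057], TCP at [0.201, -0.618, 0.204] pointing down, gripper open.
Joint ranges: [-2.86, 2.86], [-0.3, 2.09], [-1.38, 1.24], [0.06, 2.45], [-1.56, 4.7], [0.09, 2.05], [-2.69, 2.69]. Speed limits (rad/s): [2.57, 2.57, 3.14, 3.14, 3.14, 3.14, 3.14].

INTERFACE

Orientations are given as a unit quaternion [x, y, z, w].
In Python, from rig import robot, optics, hand_in gives the robot as it stands.
- The arm moves only by the tool send_rows, never from a script. Its arguments are lists of equal length, an entry for each row: "slide": the shift along the tool's x, y, z in mm, a list of three; "rotation": the turn, a rotation vector about the tool's x, y, z in degrees, a list of three. A call has exactly 8 rows; each row is the pose to reach, as a shift and turn from the pose commanded when the call began, along the tool's axes at that moment; what a row does not reach only later rows make up. A row lasts 1/8 s, in which the tool goes at most 62.5 mm and 10.7 degrees, less where a joint would pass 70% of its speed; a pose out of reach is approached as far as the arm can. A call with a gripper value outside its range is refused whole. "jaw" is the closure, from 0 (fully open) to 1 (shut), set as the call begins (left out, the last holds). The fingers move at their own pace and stop on an object; "grip_force" is the grip in N (left out, the last holds). Time passes only in rows, so rows that repeat a pose let the fingers close, or fill a call up. It gives the time, the measured TCP pose, the force, the opening and the grip force at its end, in the units of the state.
- robot.get_state(): the state, without advancing time (a new reading comes with each control period).
- optics.camera(name): name is "side" or "top" or "wrist"; returns the picture (384x512x3 uint8, blue, green, red); there is no depth.
- optics.camera_info(name): a dict with "fx", "fy", "cx", "cy" (pixels), "rvec" (rotation vector, rad) and "tvec" (3), from world to camera coordinates, as OpenCV has them. Camera axes: x right, y down, z forward; pixel columns grow to the right and rows downward; lengths in m; the calibration is good to about 2 mm. The wrist camera is an equidistant fisheye: a pixel r from the principal point sees the ray r / f radians off the axis. A picture is of the moment at which its call begins: read the wrist's pose just before it. camera_info takes no time and is no camera call; for the wrist camera it gives the pose at the moment of the call.
- hand_in(): hands the job in; it is judged then, once.
Trained networks look in the newest picture that a camera, given by its name, has taken for a name from the list of things; names that differ only in an ending like _2 or _b are one class to them, and where a whole thing is asked for, a point or a joint stands for the part that bears it (a point fixed in the world has none). Each returns a list of dicts, best first, with "confidence" (0 to 1); they miss things now and then, are a little off and sometimes report something else, mostly with a low value. They report only what shows in the picture. A call takes as long as a camera call.
- optics.regions_of(thing, camera): "region" (384x512 bool, what is visible of it) and "uv" ([column, row] in pixels, amid what is visible of it).
- optics.pinpoint(thing, camera): "uv" ([column, row] in pixels: a listed point, or the origin of a listed thing).
The state is a dict: "time": time; "joint_positions": joint angles; "joint_vel": joint speeds; "effort": joint torques, N m; "position": TCP position; "tool_rot": TCP orientation; "force": force on the tool from outside, world axes, zero at the start; "wrist_torque": the same for the moment, N m; "width": opening from 0.0 (shut) to 1.0 (fully open); "grip_force": force on a finger pad.
Only numpy, scipy, OpenCV 4.12 (cv2) and the standard library are available. Lean on these libraries where they do the work, as an engineer would, in place of code of your own. Each camera call takes 0.05 s, during which the arm holds its last target. There are 200 camera calls.

## Working session

There is one attempt and no reset: what is moved stays moved. The work goes in short steps, Python scripts to look and compute and a tool call to move; the robot and the scene stay as the last step left them, time stands still between calls to the robot, and variables do not carry over. Pictures are saved under pics/ and viewed, at most 10 in all, crops included, and the job is handed in when it is done.

Besides the shell and the picture viewer there is one more tool, called after "Emit:" in YAML: its name, and indented under it one key for each argument. send_rows: Moves the arm, as the interface text tells. Its arguments: {"type":"object","properties":{"slide":{"type":"array","items":{"type":"array","items":{"type":"number"}}},"rotation":{"type":"array","items":{"type":"array","items":{"type":"number"}}},"jaw":{"type":"number"},"grip_force":{"type":"number"}},"required":["slide","rotation"]}

```bash
ls; mkdir -p pics; cat > h.py <<'E'
import numpy as np, cv2, json
from scipy.spatial.transform import Rotation as R
from rig import robot, optics, hand_in
def ray(cam,uv,info=None):
    i=info or optics.camera_info(cam)
    Rm=R.from_rotvec(np.ravel(i["rvec"])).as_matrix(); t=np.ravel(i["tvec"])
    x=(uv[0]-i["cx"])/i["fx"]; y=(uv[1]-i["cy"])/i["fy"]
    if cam=="wrist":
        th=np.hypot(x,y); s=np.sin(th)/th if th>1e-9 else 1
        d=np.array([x*s,y*s,np.cos(th)])
    else: d=np.array([x,y,1.])
    return -Rm.T@t, Rm.T@d
def at_z(cam,uv,z,info=None):
    o,d=ray(cam,uv,info); return o+d*(z-o[2])/d[2]
E
python3 - <<'E'
from h import *
s=robot.get_state(); print(s["time"],s["position"],s["tool_rot"])
ims=[]
for c in ("side","top"):
    im=optics.camera(c); cv2.imwrite(f"pics/{c}0.png",im)
    for t in ["carrier","mould_a","gauge_block","pockets_mid","bar_mid","post_top","pin_top","solvent","amber","foam"]:
        print(c,t,[(np.round(p["uv"]).tolist(),round(float(p["confidence"]),2)) for p in optics.pinpoint(t,c)][:4])
    i=optics.camera_info(c); print(ray(c,(256,192)))
E
```

```text
pics
0.0 [ 0.20101977 -0.61749823  0.20330406] [ 9.87632865e-01  1.56781250e-01 -2.14994825e-04 -9.57366187e-04]
side carrier [([229.0, 248.0], 0.9)]
side mould_a [([256.0, 258.0], 0.82), ([273.0, 228.0], 0.77), ([265.0, 244.0], 0.72)]
side gauge_block [([270.0, 252.0], 0.62)]
side pockets_mid [([213.0, 246.0], 0.79), ([229.0, 249.0], 0.56)]
side bar_mid [([193.0, 211.0], 0.69)]
side post_top [([197.0, 197.0], 0.83)]
side pin_top [([168.0, 211.0], 0.42)]
side solvent [([309.0, 190.0], 0.96)]
side amber [([327.0, 186.0], 0.78), ([308.0, 188.0], 0.21)]
side foam []
(array([0.18230964, 0.93658374, 0.51436107]), array([ 0.34947027, -0.85123352, -0.39155921]))
top carrier [([187.0, 188.0], 0.59)]
top mould_a [([176.0, 222.0], 0.69), ([210.0, 221.0], 0.56)]
top gauge_block [([208.0, 222.0], 0.64), ([193.0, 223.0], 0.6)]
top pockets_mid [([187.0, 177.0], 0.9)]
top bar_mid [([181.0, 151.0], 0.66)]
top post_top [([178.0, 152.0], 0.74)]
top pin_top [([143.0, 149.0], 0.38), ([368.0, 145.0], 0.21)]
top solvent [([343.0, 218.0], 0.82), ([147.0, 150.0], 0.32)]
top amber [([372.0, 240.0], 0.73)]
top foam [([371.0, 146.0], 0.91)]
(array([ 3.82275235e-01, -8.56689733e-04,  1.20817015e+00]), array([ 1.36875187e-01, -2.28291770e-04, -9.90624667e-01]))
```

```bash
python3 - <<'E'
from h import *
t=cv2.imread("pics/top0.png")[110:290,110:410]; s=cv2.imread("pics/side0.png")[130:330,120:390]
cv2.imwrite("pics/t1.png",cv2.resize(t,None,fx=2.6,fy=2.6,interpolation=cv2.INTER_CUBIC))
cv2.imwrite("pics/s1.png",cv2.resize(s,None,fx=2.9,fy=2.9,interpolation=cv2.INTER_CUBIC))
for n,uv,z in [("carrier",(187,188),0),("pm",(187,177),.01),("bar",(181,151),.098),("post",(178,152),.148),("pin",(143,149),.137),("sol",(343,218),0),("foam",(371,146),0),("amb",(372,240),0),("m",(176,222),.062),("m",(210,221),.062),("g",(208,222),.025),("g",(193,223),.025)]:
    print("top",n,at_z("top",uv,z).round(3))
for n,uv,z in [("carrier",(229,248),0),("pm",(213,246),.01),("bar",(193,211),.098),("post",(197,197),.148),("pin",(168,211),.137),("m",(256,258),.062),("m",(273,228),.062),("m",(265,244),.062),("g",(270,252),.025)]:
    print("side",n,at_z("side",uv,z).round(3))
E
```

```text
top carrier [0.559 0.219 0.   ]
top pm [0.593 0.218 0.01 ]
top bar [0.655 0.223 0.098]
top post [0.64  0.221 0.148]
top pin [0.65  0.324 0.137]
top sol [ 0.47  -0.278  0.   ]
top foam [ 0.705 -0.373  0.   ]
top amb [ 0.402 -0.368  0.   ]
top m [0.447 0.237 0.062]
top m [0.451 0.135 0.062]
top g [0.45  0.146 0.025]
top g [0.447 0.192 0.025]
side carrier [0.559 0.202 0.   ]
side pm [0.594 0.224 0.01 ]
side bar [0.654 0.219 0.098]
side post [0.631 0.233 0.148]
side pin [0.663 0.311 0.137]
side m [0.439 0.303 0.062]
side m [0.453 0.156 0.062]
side m [0.443 0.238 0.062]
side g [0.439 0.212 0.025]
```

View pics/t1.png

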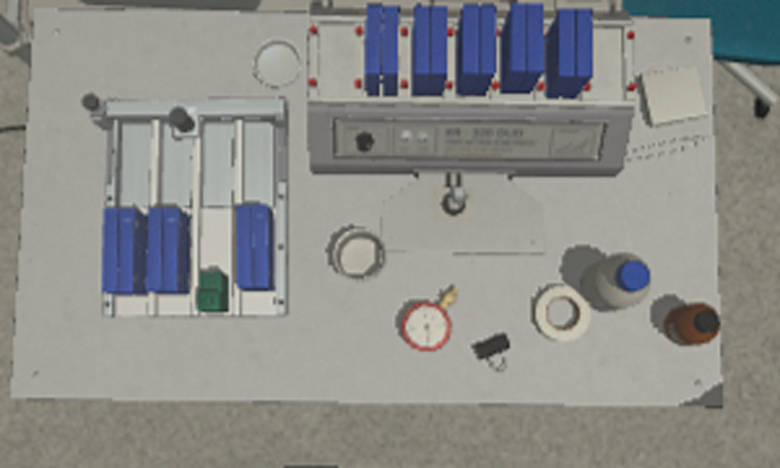

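View pics/s1.png

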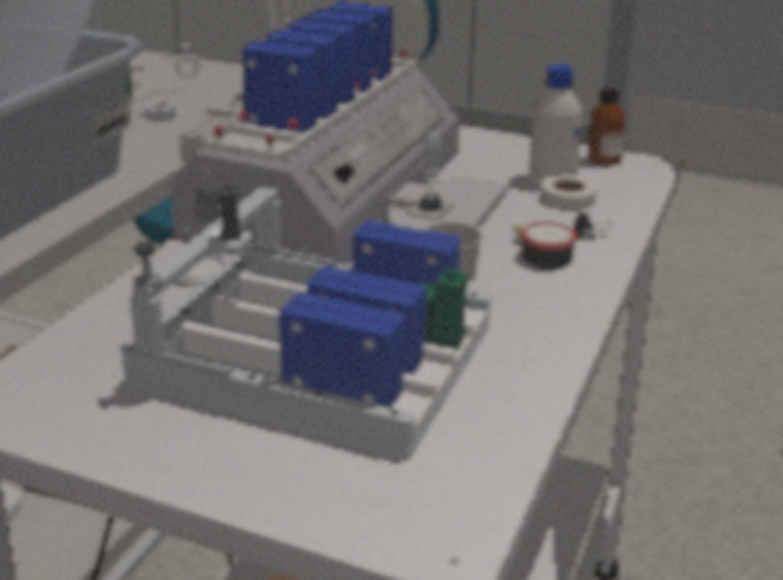

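The top view shows blue moulds on lanes +75, +25 and -75, at crop columns 125, 168 and 254, with their near ends at rows 290-295. The green gauge block is on lane -25 at crop (211,290). The keeper bar is at row 112, the post at (180,120) and the pin at (92,102). The side view agrees. I'll move over the carrier for a wrist view.

```bash
cat >> h.py <<'E'
def go(target,yaw=0.):
    "slide (mm) and rotvec (deg) in present tool axes to world target with tool x at yaw (rad), pointing down"
    s=robot.get_state(); T=R.from_quat(s["tool_rot"])
    W=R.from_matrix(np.array([[np.cos(yaw),np.sin(yaw),0],[np.sin(yaw),-np.cos(yaw),0],[0,0,-1]]))
    print("at",np.round(s["position"],4),"t",round(s["time"],2),"slide",(T.inv().apply(np.array(target)-s["position"])*1000).round(1),"rot",np.degrees((T.inv()*W).as_rotvec()).round(2))
E
python3 - <<'E'
from h import *
go([.45,-.4,.35]); go([.55,0,.35]); go([.5,.2,.35])
for uv in [(150,231),(220.8,231),(150,148.5),(220,147)]: print(at_z("top",uv,.037).round(4))
E
```

```text
at [ 0.2013 -0.6181  0.2045] t 1.1 slide [ 304.  -130.3 -145.6] rot [ 0.    0.   18.04]
at [ 0.2013 -0.6181  0.2045] t 1.1 slide [ 523.  -479.7 -145.6] rot [ 0.    0.   18.04]
at [ 0.2013 -0.6181  0.2045] t 1.1 slide [ 537.4 -685.3 -145.6] rot [ 0.    0.   18.04]
[0.4198 0.3196 0.037 ]
[0.4226 0.1045 0.037 ]
[0.6769 0.3325 0.037 ]
[0.685  0.1138 0.037 ]
```

Emit:
send_rows:
  slide:
    - [0,0,-40]
    - [30,-10,-80]
    - [75,-30,-120]
    - [125,-50,-146]
    - [175,-75,-146]
    - [225,-95,-146]
    - [265,-115,-146]
    - [304,-130,-146]
  rotation:
    - [0,0,0]
    - [0,0,3]
    - [0,0,6]
    - [0,0,9]
    - [0,0,12]
    - [0,0,15]
    - [0,0,18]
    - [0,0,18]
  jaw: 1

```text
time: 2.1
position: [0.4512, -0.3988, 0.3508]
tool_rot: [1.0, 0.001, 0.0, 0.0]
force: [0.5, -0.3, -0.1]
width: -0.001
grip_force: 0.0
```

```bash
python3 - <<'E'
from h import *
go([.55,0,.35]); go([.5,.2,.35])
E
```

```text
at [ 0.4512 -0.3988  0.3508] t 2.1 slide [  99.2 -398.7    0.6] rot [ 0.03 -0.02  0.06]
at [ 0.4512 -0.3988  0.3508] t 2.1 slide [ 4.940e+01 -5.988e+02  5.000e-01] rot [ 0.03 -0.02  0.06]
```

Emit:
send_rows:
  slide:
    - [15,-55,0]
    - [30,-110,0]
    - [45,-165,0]
    - [60,-220,0]
    - [75,-275,0]
    - [85,-330,0]
    - [95,-385,0]
    - [99,-420,0]
  rotation:
    - [0,0,0]
    - [0,0,0]
    - [0,0,0]
    - [0,0,0]
    - [0,0,0]
    - [0,0,0]
    - [0,0,0]
    - [0,0,0]

```text
time: 3.1
position: [0.5488, 0.0233, 0.3507]
tool_rot: [1.0, 0.002, 0.0, -0.0]
force: [0.5, -1.0, 0.9]
width: -0.002
grip_force: 0.0
```

Emit:
send_rows:
  slide:
    - [-10,-50,0]
    - [-25,-100,0]
    - [-40,-150,0]
    - [-50,-180,0]
    - [-50,-180,0]
    - [-50,-180,0]
    - [-50,-180,0]
    - [-50,-180,0]
  rotation:
    - [0,0,0]
    - [0,0,0]
    - [0,0,0]
    - [0,0,0]
    - [0,0,0]
    - [0,0,0]
    - [0,0,0]
    - [0,0,0]

```text
time: 4.1
position: [0.4991, 0.1985, 0.3502]
tool_rot: [1.0, -0.001, -0.0, 0.0]
force: [0.0, 0.2, -0.0]
width: -0.001
grip_force: 0.0
```

```bash
python3 - <<'E'
from h import *
s=robot.get_state(); print(s["position"],s["joint_positions"])
i=optics.camera_info("wrist"); print(ray("wrist",(256,192),i))
im=optics.camera("wrist"); cv2.imwrite("pics/w.png",cv2.resize(im,(768,576),interpolation=cv2.INTER_CUBIC))
Z=dict(carrier=0,mould_a=.062,gauge_block=.025,pockets_mid=.01,bar_mid=.098,post_top=.148,pin_top=.137)
for t,z in Z.items():
    for p in optics.pinpoint(t,"wrist")[:4]:
        print(t,np.round(p["uv"],1),round(float(p["confidence"]),2),at_z("wrist",p["uv"],z,i).round(4))
E
```

```text
[0.49913293 0.19853358 0.35024958] [ 0.23572444  0.09141167 -0.7133503   1.45791242  0.05996796  1.6147201
 -2.04519664]
(array([0.57312159, 0.199012  , 0.5199911 ]), array([-0.3008992 , -0.00981797, -0.95360541]))
carrier [239.5 116.6] 0.81 [0.5462 0.2223 0.    ]
mould_a [194.1 184. ] 0.65 [0.4424 0.2947 0.062 ]
mould_a [225.  181.5] 0.64 [0.4463 0.244  0.062 ]
mould_a [289.2 178.4] 0.6 [0.4513 0.1411 0.062 ]
gauge_block [256.4 178.2] 0.89 [0.4418 0.1933 0.025 ]
pockets_mid [238.9  85.1] 0.81 [0.6008 0.2225 0.01  ]
pockets_mid [491.9 190.5] 0.69 [ 0.4135 -0.3548  0.01  ]
pockets_mid [470.5 169.1] 0.38 [ 0.4619 -0.2688  0.01  ]
bar_mid [234.6  46.3] 0.78 [0.6521 0.2243 0.098 ]
bar_mid [468.6 169.8] 0.61 [ 0.4797 -0.1834  0.098 ]
post_top [232.9  55. ] 0.8 [0.6316 0.2234 0.148 ]
pin_top [490. 189.] 0.57 [ 0.456  -0.2108  0.137 ]
pin_top [157.   46.2] 0.43 [0.6515 0.3239 0.137 ]
```

View pics/w.png

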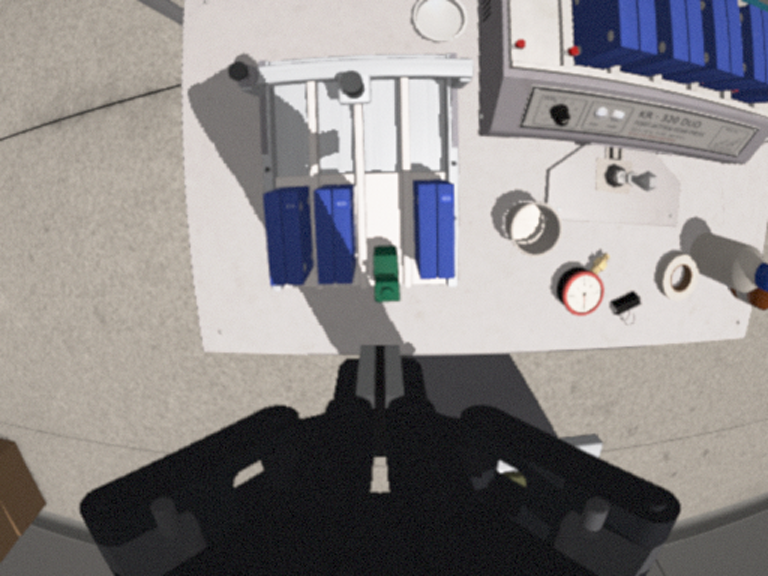

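The wrist view shows the same layout: moulds at (288,235), (335,235) and (435,230), the gauge block at (387,275), the post at (352,85) and the pin at (238,70). The networks' points agree on a carrier origin of about (0.5475, 0.221) and a yaw of about 0.025.

```bash
cat >> h.py <<'E'
C=np.array([.5475,.221,0.]); YAW=.025
def cw(x,y,z): return C+R.from_rotvec([0,0,YAW]).apply([x,y,z])
E
python3 - <<'E'
from h import *
go(cw(-.128,.075,.2),YAW);go(cw(-.128,.075,.065),YAW)
E
```

```text
at [0.4987 0.1997 0.3504] t 4.5 slide [-80.9 -93.2 150.4] rot [ 0.01 -0.   -1.39]
at [0.4987 0.1997 0.3504] t 4.5 slide [-80.9 -93.2 285.4] rot [ 0.01 -0.   -1.39]
```

Emit:
send_rows:
  slide:
    - [-30,-30,40]
    - [-60,-60,80]
    - [-81,-93,120]
    - [-81,-93,160]
    - [-81,-93,200]
    - [-81,-93,240]
    - [-81,-93,270]
    - [-81,-93,285]
  rotation:
    - [0,0,-1.4]
    - [0,0,-1.4]
    - [0,0,-1.4]
    - [0,0,-1.4]
    - [0,0,-1.4]
    - [0,0,-1.4]
    - [0,0,-1.4]
    - [0,0,-1.4]

```text
time: 5.5
position: [0.4168, 0.2921, 0.0638]
tool_rot: [1.0, 0.013, -0.001, 0.0]
force: [0.3, -0.2, 0.9]
width: -0.0
grip_force: 0.0
```

```bash
python3 - <<'E'
from h import *
go(cw(-.128,.075,.065),YAW); go(cw(-.006,.075,.065),YAW)
i=optics.camera_info("wrist"); im=optics.camera("wrist"); cv2.imwrite("pics/w2.png",cv2.resize(im[100:384,80:430],None,fx=2,fy=2))
print(robot.get_state()["force"])
E
```

```text
at [0.4168 0.2921 0.0638] t 5.5 slide [ 0.9 -0.6 -1.2] rot [0.05 0.12 0.02]
at [0.4168 0.2921 0.0638] t 5.5 slide [122.9  -0.6  -1.4] rot [0.05 0.12 0.02]
[-1.27757988 -1.70485397 -1.74398396]
```

View pics/w2.png

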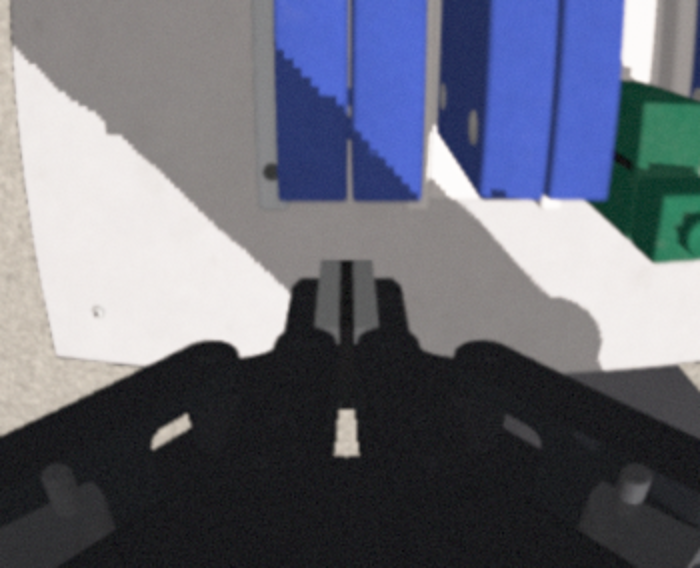

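The fingers at (347,300) are centred behind the mould, whose near edge is at row 200 and columns 278-428. I'll push now.

Emit:
send_rows:
  slide:
    - [8,0,0]
    - [16,0,0]
    - [24,0,0]
    - [32,0,0]
    - [40,0,0]
    - [48,0,0]
    - [56,0,0]
    - [62,0,0]
  rotation:
    - [0,0,0]
    - [0,0,0]
    - [0,0,0]
    - [0,0,0]
    - [0,0,0]
    - [0,0,0]
    - [0,0,0]
    - [0,0,0]

```text
time: 6.55
position: [0.4801, 0.2942, 0.0653]
tool_rot: [1.0, 0.012, -0.0, 0.0]
force: [-0.4, 0.8, 0.3]
width: -0.001
grip_force: 0.4
```

Emit:
send_rows:
  slide:
    - [8,0,0]
    - [16,0,0]
    - [24,0,0]
    - [32,0,0]
    - [40,0,0]
    - [48,0,0]
    - [55,0,0]
    - [60,0,0]
  rotation:
    - [0,0,0]
    - [0,0,0]
    - [0,0,0]
    - [0,0,0]
    - [0,0,0]
    - [0,0,0]
    - [0,0,0]
    - [0,0,0]

```text
time: 7.55
position: [0.54, 0.2957, 0.0653]
tool_rot: [1.0, 0.012, -0.0, 0.0]
force: [-1.4, -0.9, 0.4]
width: -0.004
grip_force: 0.6
```

```bash
python3 - <<'E'
from h import *
s=robot.get_state();print(s["position"],s["force"],R.from_rotvec([0,0,-YAW]).apply(s["position"]-C))
im=optics.camera("side"); cv2.imwrite("pics/s2.png",cv2.resize(im[150:330,120:340],None,fx=3,fy=3,interpolation=cv2.INTER_CUBIC))
for p in optics.pinpoint("mould_a","side"): print(p["uv"],p["confidence"],at_z("side",p["uv"],.047))
E
```

```text
[0.53998188 0.29566368 0.06533528] [-1.3643363  -0.85357311  0.44020934] [-0.00564937  0.07482829  0.06533528]
[220.0, 238.4] 0.91 [0.56553274 0.23747303 0.047     ]
[263.4, 241.0] 0.85 [0.46032785 0.20342332 0.047     ]
[274.3, 225.7] 0.69 [0.46308833 0.1159041  0.047     ]
[192.8, 211.6] 0.29 [0.70992999 0.13490357 0.047     ]
```

View pics/s2.png

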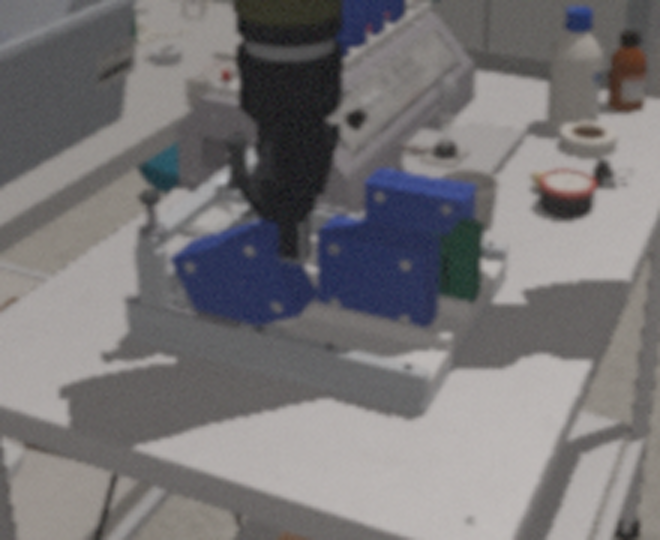

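The mould is nose-down in its pocket, with its top edge running from (175,260) to (275,225). Its rear is held up against the finger, so I'll back off slowly and look at it again.

Emit:
send_rows:
  slide:
    - [-3,0,0]
    - [-6,0,0]
    - [-10,0,0]
    - [-15,0,0]
    - [-20,0,0]
    - [-25,0,0]
    - [-25,0,0]
    - [-25,0,0]
  rotation:
    - [0,0,0]
    - [0,0,0]
    - [0,0,0]
    - [0,0,0]
    - [0,0,0]
    - [0,0,0]
    - [0,0,0]
    - [0,0,0]

```text
time: 8.65
position: [0.5148, 0.295, 0.0654]
tool_rot: [1.0, 0.012, 0.0, 0.0]
force: [-0.9, 0.7, -0.4]
width: -0.002
grip_force: 0.0
```

```bash
cat >> h.py <<'E'
def on_lane(cam,uv,ly):
    "carrier x,z of a pixel on the lane's mid plane"
    o,d=ray(cam,uv); Q=R.from_rotvec([0,0,-YAW]); o=Q.apply(o-C); d=Q.apply(d)
    p=o+d*(ly-o[1])/d[1]; return p[[0,2]].round(4)
E
python3 - <<'E'
from h import *
print("was",on_lane("side",(220,238.4),.075))
im=optics.camera("side"); cv2.imwrite("pics/s3.png",cv2.resize(im[150:330,120:340],None,fx=3,fy=3,interpolation=cv2.INTER_CUBIC))
for p in optics.pinpoint("mould_a","side"): print(np.round(p["uv"],1),p["confidence"],[on_lane("side",p["uv"],l) for l in (.075,.025,-.075)])
E
```

```text
was [-0.012   0.0859]
[273.2 226.2] 0.97 [array([-0.1405,  0.1458]), array([-0.1246,  0.1174]), array([-0.0928,  0.0607])]
[222.8 245.8] 0.77 [array([-0.0189,  0.0676]), array([0.0064, 0.0332]), array([ 0.0569, -0.0356])]
[265.  242.9] 0.62 [array([-0.1232,  0.1002]), array([-0.1059,  0.0683]), array([-0.0715,  0.0045])]
```

View pics/s3.png

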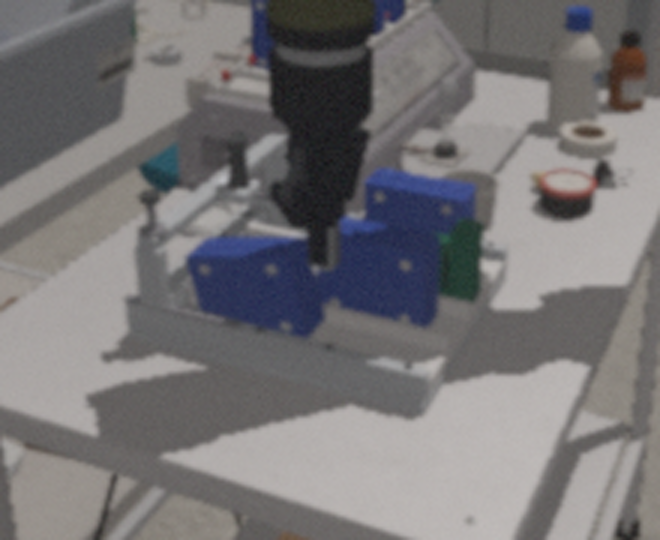

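```bash
python3 - <<'E'
from h import *
f=lambda x,y:(120+x/3,150+y/3)
for n,q in [("TL0",(175,260)),("TR0",(275,223)),("RB0",(317,295)),("TL1",(190,256)),("BR1",(310,335)),("TLm2",(320,222)),("TRm2",(440,237)),("BRm2",(437,322)),("wallfar",(130,300)),("wallnear",(420,375))]:
    print(n,on_lane("side",f(*q),.107 if "wall" in n else .043 if "m2" in n else .093))
E
```

```text
TL0 [0.0899 0.0768]
TR0 [-0.0011  0.1295]
RB0 [-0.0352  0.075 ]
TL1 [0.0756 0.0837]
BR1 [-0.0286  0.0373]
TLm2 [-0.0141  0.1085]
TRm2 [-0.115   0.1171]
BRm2 [-0.115  0.041]
wallfar [0.1261 0.0389]
wallnear [-0.1251  0.0366]
```

Emit:
send_rows:
  slide:
    - [-8,0,0]
    - [-16,0,0]
    - [-22,0,0]
    - [-22,0,8]
    - [-22,0,15]
    - [-22,0,21]
    - [-22,0,21]
    - [-22,0,21]
  rotation:
    - [0,0,0]
    - [0,0,0]
    - [0,0,0]
    - [0,0,0]
    - [0,0,0]
    - [0,0,0]
    - [0,0,0]
    - [0,0,0]

```text
time: 9.75
position: [0.4927, 0.2946, 0.0444]
tool_rot: [1.0, 0.013, -0.0, -0.0]
force: [0.1, 0.0, 0.0]
width: -0.0
grip_force: 0.0
```

Emit:
send_rows:
  slide:
    - [5,0,0]
    - [10,0,0]
    - [15,0,0]
    - [19,0,0]
    - [23,0,0]
    - [27,0,0]
    - [31,0,0]
    - [34,0,0]
  rotation:
    - [0,0,0]
    - [0,0,0]
    - [0,0,0]
    - [0,0,0]
    - [0,0,0]
    - [0,0,0]
    - [0,0,0]
    - [0,0,0]

```text
time: 10.75
position: [0.5265, 0.2953, 0.0442]
tool_rot: [1.0, 0.013, -0.0, 0.0]
force: [-0.5, -0.7, -0.3]
width: 0.003
grip_force: 0.2
```

```bash
cat >> h.py <<'E'
def chk(name,box=(150,330,120,340)):
    s=robot.get_state();print(s["time"],"carrier",R.from_rotvec([0,0,-YAW]).apply(s["position"]-C).round(4),"F",np.round(s["force"],1))
    im=optics.camera("side"); a,b,c,d=box; cv2.imwrite(f"pics/{name}.png",cv2.resize(im[a:b,c:d],None,fx=3,fy=3,interpolation=cv2.INTER_CUBIC))
    for p in optics.pinpoint("mould_a","side"): print(np.round(p["uv"],1),round(p["confidence"],2),[on_lane("side",p["uv"],l).tolist() for l in (.075,.025,-.075)])
E
python3 -c "from h import *; chk('s4')"
```

```text
10.75 carrier [-0.0191  0.0748  0.0442] F [-0.5 -0.7 -0.3]
[272.6 224.3] 0.84 [[-0.139, 0.1501], [-0.123, 0.122], [-0.0909, 0.0659]]
[220.8 245.4] 0.7 [[-0.0137, 0.0674], [0.012, 0.033], [0.0633, -0.0358]]
[265.6 243.4] 0.56 [[-0.1246, 0.0992], [-0.1075, 0.0673], [-0.0732, 0.0033]]
```

View pics/s4.png

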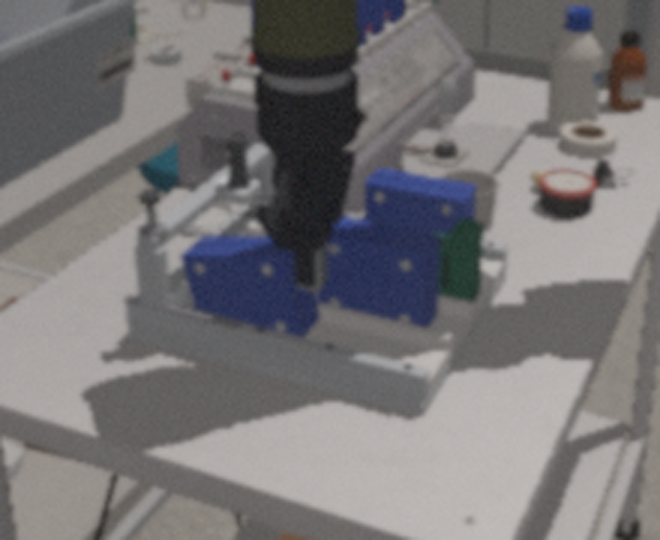

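The low push works. The mould's top edge is at (190,250), and its slope is small and steady. I'll continue in small steps.

Emit:
send_rows:
  slide:
    - [2,0,0]
    - [4,0,0]
    - [6,0,0]
    - [8,0,0]
    - [10,0,0]
    - [12,0,0]
    - [14,0,0]
    - [16,0,0]
  rotation:
    - [0,0,0]
    - [0,0,0]
    - [0,0,0]
    - [0,0,0]
    - [0,0,0]
    - [0,0,0]
    - [0,0,0]
    - [0,0,0]

```text
time: 11.85
position: [0.5427, 0.2958, 0.0444]
tool_rot: [1.0, 0.013, -0.0, 0.0]
force: [-0.8, 0.4, -0.6]
width: 0.001
grip_force: 0.3
```

```bash
python3 -c "from h import *; chk('s5')"
```

```text
11.85 carrier [-0.0029  0.0749  0.0444] F [-0.8  0.4 -0.6]
[267.  244.3] 0.98 [[-0.128, 0.0977], [-0.1111, 0.0656], [-0.0774, 0.0015]]
[273.  226.9] 0.8 [[-0.1402, 0.144], [-0.1242, 0.1155], [-0.0923, 0.0584]]
[211.3 245.5] 0.78 [[0.0116, 0.061], [0.0392, 0.0261], [0.0944, -0.0436]]
```

Emit:
send_rows:
  slide:
    - [-3,0,0]
    - [-8,0,0]
    - [-15,0,0]
    - [-25,0,0]
    - [-35,0,0]
    - [-45,0,0]
    - [-45,0,0]
    - [-45,0,0]
  rotation:
    - [0,0,0]
    - [0,0,0]
    - [0,0,0]
    - [0,0,0]
    - [0,0,0]
    - [0,0,0]
    - [0,0,0]
    - [0,0,0]

```text
time: 12.95
position: [0.4979, 0.2945, 0.0445]
tool_rot: [1.0, 0.012, 0.0, 0.0]
force: [-0.0, -0.2, -0.1]
width: -0.002
grip_force: 0.0
```

```bash
python3 -c "from h import *; chk('s6')"
```

```text
12.95 carrier [-0.0477  0.0747  0.0445] F [-0.  -0.2 -0.1]
[265.9 242.7] 0.76 [[-0.1253, 0.1012], [-0.1082, 0.0694], [-0.074, 0.0057]]
[211.1 246.4] 0.74 [[0.0122, 0.0584], [0.0399, 0.0233], [0.0952, -0.0469]]
[276.8 229.4] 0.69 [[-0.149, 0.1398], [-0.1337, 0.111], [-0.1032, 0.0533]]
```

View pics/s6.png

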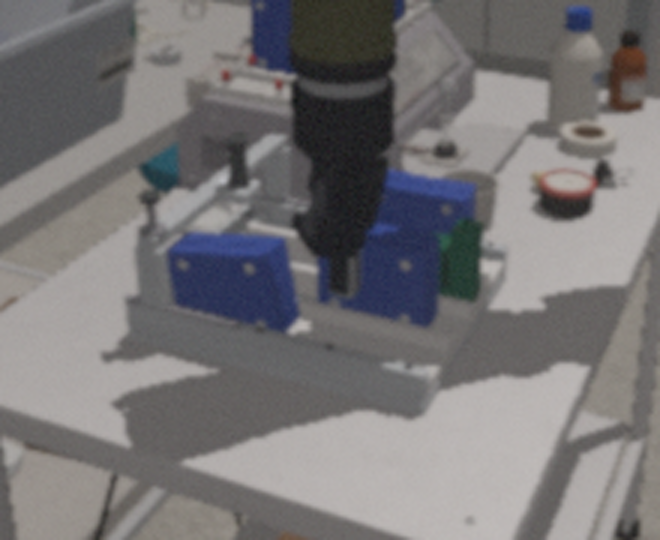

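It is almost home. The rear corner at (298,325) still sits on the step, so I'll push a few millimetres more.

Emit:
send_rows:
  slide:
    - [10,0,0]
    - [20,0,0]
    - [30,0,0]
    - [38,0,0]
    - [44,0,0]
    - [47,0,0]
    - [50,0,0]
    - [52,0,0]
  rotation:
    - [0,0,0]
    - [0,0,0]
    - [0,0,0]
    - [0,0,0]
    - [0,0,0]
    - [0,0,0]
    - [0,0,0]
    - [0,0,0]

```text
time: 14.05
position: [0.5494, 0.296, 0.0443]
tool_rot: [1.0, 0.013, -0.0, 0.0]
force: [-0.9, 0.2, -1.0]
width: -0.001
grip_force: 0.3
```

```bash
python3 -c "from h import *; chk('s7')"
```

```text
14.05 carrier [0.0038 0.0749 0.0443] F [-0.9  0.2 -1. ]
[272.  225.7] 0.87 [[-0.1378, 0.1464], [-0.1217, 0.1181], [-0.0894, 0.0614]]
[211.4 250.6] 0.86 [[0.0118, 0.0468], [0.0394, 0.0108], [0.0947, -0.0611]]
[265.3 242.7] 0.65 [[-0.1239, 0.1008], [-0.1067, 0.069], [-0.0723, 0.0053]]
```

Mould 1 is seated, with x about 0.012 and z about 0.047. Next is lane +25.

Emit:
send_rows:
  slide:
    - [-5,0,0]
    - [-15,0,-10]
    - [-25,0,-55]
    - [-40,0,-105]
    - [-75,15,-120]
    - [-110,35,-120]
    - [-132,47,-120]
    - [-132,47,-120]
  rotation:
    - [0,0,0]
    - [0,0,0]
    - [0,0,0]
    - [0,0,0]
    - [0,0,0]
    - [0,0,0]
    - [0,0,0]
    - [0,0,0]

```text
time: 15.15
position: [0.4176, 0.2449, 0.165]
tool_rot: [1.0, 0.013, 0.001, 0.001]
force: [0.2, 0.2, -0.1]
width: -0.002
grip_force: 0.0
```

Emit:
send_rows:
  slide:
    - [0,0,40]
    - [0,0,75]
    - [0,0,99]
    - [6,0,99]
    - [14,0,99]
    - [22,0,99]
    - [30,0,99]
    - [38,0,99]
  rotation:
    - [0,0,0]
    - [0,0,0]
    - [0,0,0]
    - [0,0,0]
    - [0,0,0]
    - [0,0,0]
    - [0,0,0]
    - [0,0,0]

```text
time: 16.15
position: [0.4576, 0.2467, 0.0658]
tool_rot: [1.0, 0.012, 0.0, -0.0]
force: [-0.7, -0.4, 0.3]
width: 0.002
grip_force: 0.5
```

```bash
python3 -c "from h import *; chk('s8')"
```

```text
16.15 carrier [-0.0893  0.028   0.0658] F [-0.7 -0.4  0.3]
[210.7 252.4] 0.98 [[0.0138, 0.0413], [0.0416, 0.0049], [0.0972, -0.068]]
[254.5 239. ] 0.65 [[-0.0981, 0.1043], [-0.0789, 0.0727], [-0.0406, 0.0096]]
[273.9 225.6] 0.64 [[-0.1421, 0.1476], [-0.1263, 0.1193], [-0.0947, 0.0628]]
```

Emit:
send_rows:
  slide:
    - [7,0,0]
    - [14,0,0]
    - [20,0,0]
    - [14,0,0]
    - [13,0,9]
    - [13,0,18]
    - [20,0,18]
    - [26,0,18]
  rotation:
    - [0,0,0]
    - [0,0,0]
    - [0,0,0]
    - [0,0,0]
    - [0,0,0]
    - [0,0,0]
    - [0,0,0]
    - [0,0,0]

```text
time: 17.25
position: [0.4831, 0.2473, 0.0473]
tool_rot: [1.0, 0.012, -0.0, 0.0]
force: [-1.9, 0.4, 0.7]
width: -0.0
grip_force: 0.5
```

Emit:
send_rows:
  slide:
    - [4,0,0]
    - [8,0,0]
    - [12,0,0]
    - [16,0,0]
    - [20,0,0]
    - [24,0,0]
    - [27,0,0]
    - [30,0,0]
  rotation:
    - [0,0,0]
    - [0,0,0]
    - [0,0,0]
    - [0,0,0]
    - [0,0,0]
    - [0,0,0]
    - [0,0,0]
    - [0,0,0]

```text
time: 18.25
position: [0.5127, 0.248, 0.0473]
tool_rot: [1.0, 0.013, -0.0, 0.0]
force: [-0.9, -0.1, 0.2]
width: -0.0
grip_force: 0.3
```

```bash
python3 -c "from h import *; chk('s9')"
```

```text
18.25 carrier [-0.0341  0.0279  0.0473] F [-0.9 -0.1  0.2]
[207.5 249.8] 0.89 [[0.0223, 0.0465], [0.0507, 0.0105], [0.1076, -0.0616]]
[235.6 232. ] 0.85 [[-0.0519, 0.1118], [-0.0292, 0.0808], [0.0163, 0.0188]]
```

View pics/s9.png

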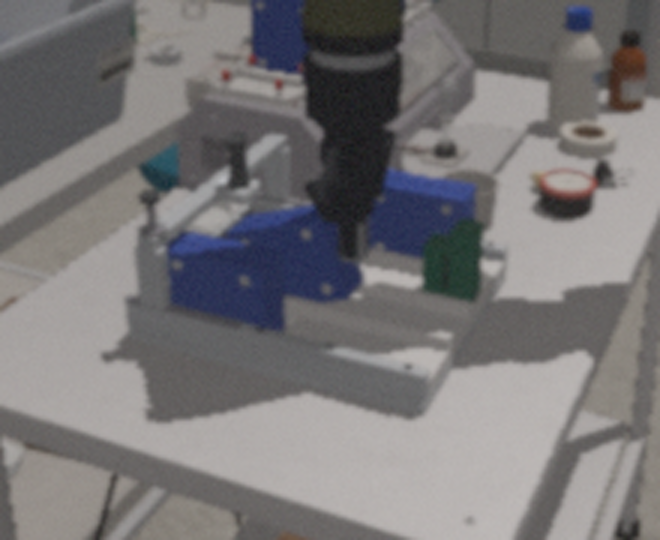

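Mould 1 is fully down. Mould 2 is nose-down by about 18°, so I'll back off to let it settle and then push lower.

Emit:
send_rows:
  slide:
    - [-3,0,0]
    - [-9,0,0]
    - [-14,0,0]
    - [-14,0,5]
    - [-9,0,5]
    - [-4,0,5]
    - [0,0,5]
    - [3,0,5]
  rotation:
    - [0,0,0]
    - [0,0,0]
    - [0,0,0]
    - [0,0,0]
    - [0,0,0]
    - [0,0,0]
    - [0,0,0]
    - [0,0,0]

```text
time: 19.35
position: [0.5159, 0.2481, 0.0422]
tool_rot: [1.0, 0.012, -0.0, 0.0]
force: [-0.3, -0.7, -0.0]
width: 0.001
grip_force: 0.3
```

Emit:
send_rows:
  slide:
    - [4,0,0]
    - [8,0,0]
    - [12,0,0]
    - [16,0,0]
    - [20,0,0]
    - [24,0,0]
    - [28,0,0]
    - [31,0,0]
  rotation:
    - [0,0,0]
    - [0,0,0]
    - [0,0,0]
    - [0,0,0]
    - [0,0,0]
    - [0,0,0]
    - [0,0,0]
    - [0,0,0]

```text
time: 20.35
position: [0.547, 0.2488, 0.0423]
tool_rot: [1.0, 0.012, -0.0, 0.0]
force: [-0.3, -0.5, -0.5]
width: -0.003
grip_force: 0.2
```

```bash
python3 -c "from h import *; chk('s10')"
```

```text
20.35 carrier [0.0002 0.0278 0.0423] F [-0.3 -0.5 -0.5]
[224.  233.5] 0.73 [[-0.0226, 0.1013], [0.0024, 0.0695], [0.0524, 0.0059]]
[210.7 250. ] 0.7 [[0.0136, 0.0481], [0.0414, 0.0122], [0.0969, -0.0596]]
[273.5 227.5] 0.6 [[-0.1413, 0.1428], [-0.1255, 0.1142], [-0.0938, 0.057]]
```

Emit:
send_rows:
  slide:
    - [-4,0,0]
    - [-12,0,0]
    - [-15,0,0]
    - [-15,0,0]
    - [-8,0,0]
    - [-3,0,0]
    - [1,0,0]
    - [4,0,0]
  rotation:
    - [0,0,0]
    - [0,0,0]
    - [0,0,0]
    - [0,0,0]
    - [0,0,0]
    - [0,0,0]
    - [0,0,0]
    - [0,0,0]

```text
time: 21.45
position: [0.5507, 0.2491, 0.0422]
tool_rot: [1.0, 0.013, -0.0, 0.0]
force: [-0.8, -0.8, 1.1]
width: -0.0
grip_force: 0.6
```

```bash
python3 -c "from h import *; chk('s11')"
```

```text
21.45 carrier [0.0039 0.028  0.0422] F [-0.8 -0.8  1.1]
[272.8 225.7] 0.95 [[-0.1396, 0.1468], [-0.1236, 0.1185], [-0.0917, 0.0619]]
[221.9 237.2] 0.79 [[-0.017, 0.0903], [0.0084, 0.0576], [0.0593, -0.0077]]
[210.9 248.1] 0.76 [[0.0129, 0.0535], [0.0406, 0.0181], [0.096, -0.0529]]
[213.1 247.2] 0.74 [[0.0069, 0.0575], [0.0341, 0.0223], [0.0886, -0.048]]
[271.3 250.6] 0.6 [[-0.1386, 0.0841], [-0.1225, 0.0509], [-0.0904, -0.0153]]
```

View pics/s11.png

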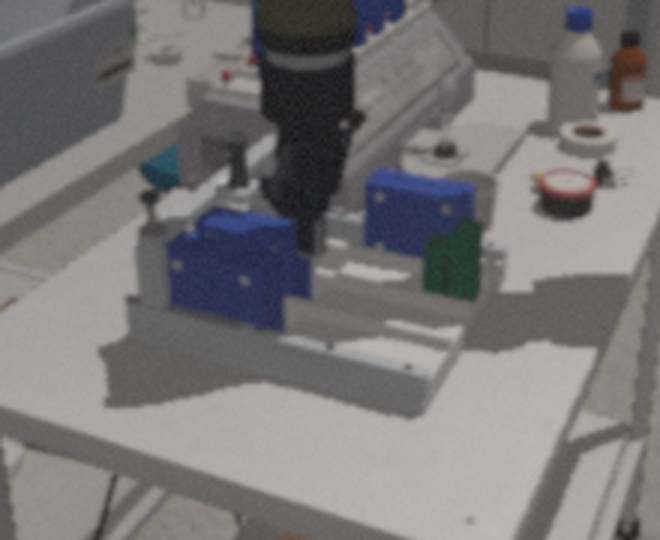

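Mould 2 is nearly level, with its top edge from (210,212) to (295,220). I'll nudge it once more, retract, and check the tilt numerically from its region's top edge.

Emit:
send_rows:
  slide:
    - [1,0,0]
    - [2,0,0]
    - [3,0,0]
    - [3,0,0]
    - [-4,0,0]
    - [-12,0,0]
    - [-20,0,0]
    - [-20,0,0]
  rotation:
    - [0,0,0]
    - [0,0,0]
    - [0,0,0]
    - [0,0,0]
    - [0,0,0]
    - [0,0,0]
    - [0,0,0]
    - [0,0,0]

```text
time: 22.55
position: [0.5302, 0.2485, 0.0425]
tool_rot: [1.0, 0.013, 0.0, 0.0]
force: [-0.5, 0.1, 0.3]
width: 0.001
grip_force: 0.0
```

```bash
cat >> h.py <<'E'
def edges():
    "slope (deg) and corners of each mould region's top boundary and rear boundary in the side picture"
    for p in optics.regions_of("mould_a","side"):
        m=p["region"]; c=np.where(m.any(0))[0]; top=m.argmax(0)[c]
        k=slice(3,len(c)-3); q=np.polyfit(c[k],top[k],1); 
        print(np.round(p["uv"]),round(p["confidence"],2),"n",m.sum(),"cols",c[0],c[-1],"top",top[::5].tolist(),"bot max",np.where(m.any(1))[0][-1])
E
python3 -c "from h import *; chk('s12'); edges()"
```

```text
22.55 carrier [-0.0166  0.0279  0.0425] F [-0.5  0.1  0.3]
[273.8 226.4] 0.83 [[-0.1419, 0.1456], [-0.1261, 0.1172], [-0.0945, 0.0604]]
[210.6 250.2] 0.83 [[0.0139, 0.0474], [0.0417, 0.0115], [0.0973, -0.0604]]
[168.  213.5] 0.64 [[0.1269, 0.1229], [0.1635, 0.0928], [0.2365, 0.0325]]
[222.3 239.7] 0.6 [[-0.0179, 0.0838], [0.0074, 0.0507], [0.0581, -0.0156]]
[194. 241.] 0.93 n 921 cols 177 214 top [231, 228, 228, 229, 230, 232, 233, 234] bot max 258
[215. 225.] 0.77 n 553 cols 184 223 top [223, 220, 219, 220, 220, 221, 222, 223] bot max 249
[255. 222.] 0.65 n 825 cols 241 279 top [219, 206, 206, 207, 208, 209, 210, 210] bot max 235
```

Mould 2 is seated: z is about 0.050 and its top-edge slope matches the level ones. Now lane -75.

Emit:
send_rows:
  slide:
    - [-5,0,-20]
    - [-10,0,-70]
    - [-20,10,-123]
    - [-50,45,-123]
    - [-85,80,-123]
    - [-106,106,-123]
    - [-106,106,-123]
    - [-106,106,-90]
  rotation:
    - [0,0,0]
    - [0,0,0]
    - [0,0,0]
    - [0,0,0]
    - [0,0,0]
    - [0,0,0]
    - [0,0,0]
    - [0,0,0]

```text
time: 23.7
position: [0.4305, 0.1411, 0.1354]
tool_rot: [1.0, 0.012, 0.004, -0.0]
force: [1.1, -0.2, 0.1]
width: -0.001
grip_force: 0.0
```

```bash
python3 - <<'E'
from h import *
go(cw(-.124,-.078,.065),YAW)
i=optics.camera_info("wrist"); optics.camera("wrist")
for t,z in (("mould_a",.062),("gauge_block",.025)):
    for p in optics.pinpoint(t,"wrist"): print(t,p["uv"],p["confidence"],R.from_rotvec([0,0,-YAW]).apply(at_z("wrist",p["uv"],z,i)-C).round(4))
for p in optics.regions_of("mould_a","wrist"):
    v,u=np.where(p["region"]); b=v.max(); uu=u[v>=b-1]
    print("edge",p["confidence"],[R.from_rotvec([0,0,-YAW]).apply(at_z("wrist",(x,b),.099,i)-C).round(4).tolist() for x in (uu.min(),uu.max())])
E
```

```text
at [0.4305 0.1411 0.1354] t 23.7 slide [-5.7  1.1 70.3] rot [-0.02 -0.48 -0.01]
mould_a [138.6, 41.9] 0.81 [0.0113 0.0203 0.062 ]
mould_a [179.1, 59.7] 0.68 [-0.0079 -0.0158  0.062 ]
mould_a [91.9, 49.0] 0.65 [0.0116 0.0669 0.062 ]
gauge_block [199.4, 162.4] 0.6 [-0.1023 -0.0242  0.025 ]
edge 0.81 [[-0.0992, -0.059, 0.099], [-0.0992, -0.0928, 0.099]]
edge 0.71 [[-0.0025, 0.0084, 0.099], [-0.0048, -0.0124, 0.099]]
edge 0.57 [[-0.0029, 0.0441, 0.099], [-0.0047, 0.0325, 0.099]]
```

Emit:
send_rows:
  slide:
    - [-5,1,25]
    - [-5,1,50]
    - [-5,1,70]
    - [0,1,70]
    - [8,1,70]
    - [16,1,70]
    - [24,1,70]
    - [32,1,70]
  rotation:
    - [0,0,0]
    - [0,0,0]
    - [0,0,0]
    - [0,0,0]
    - [0,0,0]
    - [0,0,0]
    - [0,0,0]
    - [0,0,0]

```text
time: 24.9
position: [0.4601, 0.1397, 0.0626]
tool_rot: [1.0, 0.012, 0.0, 0.0]
force: [-0.9, -0.5, 1.2]
width: -0.002
grip_force: 0.7
```

```bash
python3 -c "from h import *; chk('s13'); go(cw(-.065,-.078,.048),YAW)"
```

```text
24.9 carrier [-0.0894 -0.0791  0.0626] F [-0.9 -0.5  1.2]
[220.7 235.6] 0.9 [[-0.014, 0.0938], [0.0117, 0.0615], [0.063, -0.0033]]
[267.5 226.6] 0.88 [[-0.1277, 0.142], [-0.1108, 0.1134], [-0.077, 0.056]]
[210.7 251.2] 0.67 [[0.0137, 0.0447], [0.0415, 0.0085], [0.0971, -0.0638]]
at [0.4607 0.1397 0.0626] t 25.0 slide [23.8 -1.1 14.6] rot [-0.04 -0.06 -0.02]
```

Emit:
send_rows:
  slide:
    - [7,0,0]
    - [14,0,0]
    - [20,0,0]
    - [14,0,0]
    - [13,0,8]
    - [13,0,16]
    - [20,0,16]
    - [27,0,16]
  rotation:
    - [0,0,0]
    - [0,0,0]
    - [0,0,0]
    - [0,0,0]
    - [0,0,0]
    - [0,0,0]
    - [0,0,0]
    - [0,0,0]

```text
time: 26.0
position: [0.4868, 0.1403, 0.0463]
tool_rot: [1.0, 0.012, -0.0, 0.0]
force: [-0.8, -0.4, 0.5]
width: 0.0
grip_force: 0.6
```

Emit:
send_rows:
  slide:
    - [4,0,0]
    - [8,0,0]
    - [12,0,0]
    - [8,0,0]
    - [2,0,0]
    - [2,0,2]
    - [8,0,4]
    - [12,0,4]
  rotation:
    - [0,0,0]
    - [0,0,0]
    - [0,0,0]
    - [0,0,0]
    - [0,0,0]
    - [0,0,0]
    - [0,0,0]
    - [0,0,0]

```text
time: 27.0
position: [0.499, 0.1405, 0.0423]
tool_rot: [1.0, 0.012, 0.0, -0.0]
force: [0.5, -0.1, 0.2]
width: -0.004
grip_force: 0.0
```

Emit:
send_rows:
  slide:
    - [4,0,0]
    - [8,0,0]
    - [12,0,0]
    - [16,0,0]
    - [10,0,0]
    - [2,0,0]
    - [10,0,0]
    - [16,0,0]
  rotation:
    - [0,0,0]
    - [0,0,0]
    - [0,0,0]
    - [0,0,0]
    - [0,0,0]
    - [0,0,0]
    - [0,0,0]
    - [0,0,0]

```text
time: 28.0
position: [0.5152, 0.1408, 0.0426]
tool_rot: [1.0, 0.012, 0.0, 0.0]
force: [0.1, 0.3, -1.1]
width: -0.0
grip_force: 0.0
```

```bash
python3 -c "from h import *; chk('s14'); edges()"
```

```text
28.0 carrier [-0.0343 -0.0794  0.0426] F [ 0.1  0.3 -1.1]
[222.8 238.9] 0.97 [[-0.0192, 0.0862], [0.006, 0.0533], [0.0565, -0.0126]]
[248.9 220.2] 0.96 [[-0.084, 0.1485], [-0.0638, 0.1204], [-0.0233, 0.0641]]
[209.9 248.3] 0.7 [[0.0156, 0.0523], [0.0435, 0.0167], [0.0994, -0.0544]]
[212. 227.] 0.95 n 549 cols 184 223 top [222, 219, 218, 219, 221, 222, 223, 224] bot max 249
[197. 243.] 0.85 n 931 cols 177 214 top [231, 228, 229, 229, 230, 232, 233, 234] bot max 259
[235. 218.] 0.6 n 816 cols 216 254 top [210, 207, 206, 205, 205, 204, 207, 219] bot max 232
```

Mould 2 is seated. Mould 3 is tilting gently, as expected, so I'll continue.

Emit:
send_rows:
  slide:
    - [4,0,0]
    - [8,0,0]
    - [12,0,0]
    - [16,0,0]
    - [8,0,0]
    - [4,0,0]
    - [12,0,0]
    - [18,0,0]
  rotation:
    - [0,0,0]
    - [0,0,0]
    - [0,0,0]
    - [0,0,0]
    - [0,0,0]
    - [0,0,0]
    - [0,0,0]
    - [0,0,0]

```text
time: 29.15
position: [0.5332, 0.1413, 0.0426]
tool_rot: [1.0, 0.012, 0.0, 0.0]
force: [-1.3, 0.2, 0.7]
width: -0.001
grip_force: 0.3
```

Emit:
send_rows:
  slide:
    - [4,0,0]
    - [8,0,0]
    - [12,0,0]
    - [16,0,0]
    - [8,0,0]
    - [2,0,0]
    - [12,0,0]
    - [20,0,0]
  rotation:
    - [0,0,0]
    - [0,0,0]
    - [0,0,0]
    - [0,0,0]
    - [0,0,0]
    - [0,0,0]
    - [0,0,0]
    - [0,0,0]

```text
time: 30.15
position: [0.5533, 0.1417, 0.0426]
tool_rot: [1.0, 0.012, 0.0, 0.0]
force: [-0.2, 0.5, 0.2]
width: 0.001
grip_force: 0.4
```

Emit:
send_rows:
  slide:
    - [1,0,0]
    - [2,0,0]
    - [3,0,0]
    - [3,0,0]
    - [-4,0,0]
    - [-12,0,0]
    - [-20,0,0]
    - [-20,0,0]
  rotation:
    - [0,0,0]
    - [0,0,0]
    - [0,0,0]
    - [0,0,0]
    - [0,0,0]
    - [0,0,0]
    - [0,0,0]
    - [0,0,0]

```text
time: 31.15
position: [0.532, 0.1414, 0.0425]
tool_rot: [1.0, 0.013, 0.0, 0.0]
force: [0.5, 0.2, 1.3]
width: -0.004
grip_force: 0.0
```

```bash
python3 -c "from h import *; chk('s15'); edges()"
```

```text
31.15 carrier [-0.0175 -0.0792  0.0425] F [0.5 0.2 1.3]
[210.9 250.7] 0.97 [[0.0131, 0.0462], [0.0409, 0.0102], [0.0963, -0.0619]]
[217.9 236.5] 0.73 [[-0.0066, 0.0898], [0.0196, 0.0571], [0.072, -0.0083]]
[222. 217.] 0.97 n 719 cols 204 239 top [216, 204, 204, 205, 206, 207, 208, 210] bot max 231
[198. 242.] 0.84 n 997 cols 176 214 top [231, 227, 227, 229, 230, 231, 232, 233] bot max 259
[213. 226.] 0.78 n 523 cols 185 223 top [224, 219, 219, 220, 221, 222, 223, 224] bot max 249
[272. 237.] 0.36 n 483 cols 261 281 top [232, 227, 225, 222, 225] bot max 249
```

```bash
python3 - <<'E'
from h import *
print("m3 start",on_lane("side",(279,210.5),-.057),"m3 now",on_lane("side",(239,210.5),-.057),"m2",on_lane("side",(223,224.5),.043),"m1",on_lane("side",(214,234),.093))
i=optics.camera_info("wrist"); optics.camera("wrist"); Q=R.from_rotvec([0,0,-YAW])
for t,z in (("bar_mid",.098),("post_top",.148),("pin_top",.137),("mould_a",.047)):
    for p in optics.pinpoint(t,"wrist"): print(t,np.round(p["uv"]),round(p["confidence"],2),Q.apply(at_z("wrist",p["uv"],z,i)-C).round(4))
go(cw(.075,0,.25),YAW)
E
```

```text
m3 start [-0.1121  0.1186] m3 now [-0.0019  0.0971] m2 [-0.0044  0.1051] m1 [-0.0063  0.1058]
bar_mid [73.  4.] 0.67 [ 0.1065 -0.0006  0.098 ]
mould_a [ 89. 179.] 0.97 [0.0137 0.0263 0.047 ]
mould_a [247. 174.] 0.74 [ 0.0157 -0.0753  0.047 ]
mould_a [ 32. 182.] 0.61 [0.0123 0.0788 0.047 ]
at [0.5326 0.1415 0.0423] t 31.55 slide [  91.9  -79.1 -207.7] rot [-0.01  0.   -0.  ]
```

All three are seated. I'll go up, open the gripper and locate the post.

Emit:
send_rows:
  slide:
    - [-10,0,-30]
    - [-10,0,-90]
    - [-5,-20,-150]
    - [5,-50,-208]
    - [17,-79,-208]
    - [17,-79,-208]
    - [17,-79,-208]
    - [17,-79,-208]
  rotation:
    - [0,0,0]
    - [0,0,0]
    - [0,0,0]
    - [0,0,0]
    - [0,0,0]
    - [0,0,0]
    - [0,0,0]
    - [0,0,0]
  jaw: 0.3

```text
time: 32.55
position: [0.5472, 0.2194, 0.2496]
tool_rot: [1.0, 0.012, -0.001, 0.001]
force: [-0.7, -0.2, -0.1]
width: 0.701
grip_force: 0.0
```

```bash
python3 - <<'E'
from h import *
i=optics.camera_info("wrist"); optics.camera("wrist"); Q=R.from_rotvec([0,0,-YAW])
for t,z in (("bar_mid",.098),("post_top",.148),("pin_top",.137)):
    for p in optics.pinpoint(t,"wrist"): w=at_z("wrist",p["uv"],z,i); print(t,np.round(p["uv"]),round(p["confidence"],2),w.round(4),Q.apply(w-C).round(4))
for t,z in (("post_top",.148),("pin_top",.137)):
    for p in optics.regions_of(t,"wrist")[:2]:
        v,u=np.where(p["region"]); print(t,u.min(),u.max(),v.min(),v.max(),p["uv"])
s=robot.get_state(); print(Q.apply(s["position"]-C),s["width"])
E
```

```text
bar_mid [254.  71.] 0.84 [0.6533 0.2213 0.098 ] [ 0.1057 -0.0023  0.098 ]
post_top [253.  88.] 0.78 [0.6326 0.222  0.148 ] [ 0.0851 -0.0012  0.148 ]
post_top [252. 114.] 0.21 [0.609  0.2218 0.148 ] [ 0.0615 -0.0008  0.148 ]
pin_top [144.  72.] 0.74 [0.6518 0.3276 0.137 ] [0.1069 0.1039 0.137 ]
pin_top 141 160 64 80 [146.5, 70.5]
[-9.54788002e-05 -5.32147704e-04  2.50338188e-01] 0.7005251363166812
```

Emit:
send_rows:
  slide:
    - [40,0,0]
    - [75,0,20]
    - [85,0,60]
    - [85,0,95]
    - [85,0,120]
    - [85,0,120]
    - [85,0,120]
    - [85,0,120]
  rotation:
    - [0,0,0]
    - [0,0,0]
    - [0,0,0]
    - [0,0,0]
    - [0,0,0]
    - [0,0,0]
    - [0,0,0]
    - [0,0,0]

```text
time: 33.85
position: [0.6333, 0.2235, 0.1322]
tool_rot: [1.0, 0.012, 0.001, -0.0]
force: [0.2, -0.1, 0.6]
width: 0.697
grip_force: 0.0
```

Emit:
send_rows:
  slide:
    - [0,0,0]
    - [0,0,0]
    - [0,0,0]
    - [0,0,0]
    - [0,0,0]
    - [0,0,0]
    - [0,0,0]
    - [0,0,0]
  rotation:
    - [0,0,0]
    - [0,0,0]
    - [0,0,0]
    - [0,0,0]
    - [0,0,0]
    - [0,0,0]
    - [0,0,0]
    - [0,0,0]
  jaw: 1
  grip_force: 30

```text
time: 34.85
position: [0.6324, 0.223, 0.1304]
tool_rot: [1.0, 0.013, -0.0, 0.0]
force: [0.6, 0.2, 0.2]
width: 0.004
grip_force: 0.0
```

The jaws shut on nothing, so I'll check where the post really is.

```bash
python3 - <<'E'
from h import *
i=optics.camera_info("wrist"); Q=R.from_rotvec([0,0,-YAW]); s=robot.get_state(); print(Q.apply(s["position"]-C),s["width"],s["joint_positions"])
def proj(c,w):
    i=optics.camera_info(c); return cv2.projectPoints(np.array([w]),np.array(i["rvec"],float),np.array(i["tvec"],float),np.array([[i["fx"],0,i["cx"]],[0,i["fy"],i["cy"]],[0,0,1]]),None)[0].ravel().round(1)
for c in ("wrist","side","top"):
    im=optics.camera(c); cv2.imwrite(f"pics/m_{c}.png",im)
    for t,z in (("bar_mid",.098),("post_top",.148),("pin_top",.137)):
        for p in optics.pinpoint(t,c)[:2]: print(c,t,np.round(p["uv"],1),round(p["confidence"],2),Q.apply(at_z(c,p["uv"],z,i if c=="wrist" else None)-C).round(4))
    if c!="wrist": print(c,"tip px",proj(c,s["position"]-[0,0,.011]))
    for p in optics.regions_of("post_top",c)[:2]:
        v,u=np.where(p["region"]); print("reg",round(p["confidence"],2),u.min(),u.max(),v.min(),v.max())
E
```

```text
[ 8.49309459e-02 -1.23212375e-04  1.30351369e-01] 0.0036872185590146904 [ 0.14879925  0.50376377 -0.72409284  1.4683665   0.33862851  1.29730428
 -2.15075942]
wrist bar_mid [252.3 177.8] 0.74 [0.1056 0.001  0.098 ]
wrist post_top [250.6 234.6] 0.91 [0.0856 0.0019 0.148 ]
wrist pin_top [ 94.8 195.5] 0.65 [0.105  0.1016 0.137 ]
reg 0.65 86 403 150 238
side post_top [195.1 194.5] 0.6 [ 0.0957 -0.0017  0.148 ]
side post_top [234.3 223. ] 0.15 [-0.0596  0.0986  0.148 ]
side pin_top [169.3 214.5] 0.4 [0.1042 0.1015 0.137 ]
side tip px [199.  205.7]
reg 0.75 166 216 195 251
top tip px [179.3 156.9]
reg 0.49 195 220 148 158
```

```bash
python3 - <<'E'
from h import *
for n,(a,b,c,d,sx,sy) in dict(wrist=(150,290,190,310,3,5),side=(180,240,160,235,1,2),top=(135,170,150,210,1,1)).items():
    g=cv2.cvtColor(cv2.imread(f"pics/m_{n}.png"),cv2.COLOR_BGR2GRAY)[a:b,c:d]
    g=cv2.resize(g,(g.shape[1]//sx,g.shape[0]//sy),interpolation=cv2.INTER_AREA)
    print(n,a,c)
    for k,r in enumerate(g): print(a+k*sy,"".join(" .:-=+*#%@"[min(9,int(v)//24)] for v in r))
E
```

```text
wrist 150 190
150 ++++++++++++++++++++++++++++++++++++++++
155 --+++==------------=++#@@@@@@@@@@@@+++++
160 :-+*+=:::::::::::::=+*%@@@@@@@@@@@@+++**
165 ==++================+=++++++++++++++****
170 +++++++++++++++++++++++++++++++++++#@@@@
175 +++++++++++++++++++++++++++++++++++%@@@@
180 +++++++++++++++++++++++++++++++++++@@@@@
185 +++++++++++++++++++++++++++++++++++@@@@@
190 --++----------=+++++++++++++*%%%%@#####%
195 ..=+::::::::::-+++=:::::-*%%@@@@@@*+++**
200 ..=+::::::::::-++-::....:=@@@@@@@@#++##*
205 ..-*::::::::::-++:.......-%@@@@@@@%++##*
210 ..-*-:::::::::-++:.......-@@@@@@@@#+=#**
215 ..:*-:::::::::-++-...:...=@@@@@@@@#++%**
220 .::+-::::::::::==-::::::::%@#@@@@@*++#*+
225 ..:+-::::::::::::::::::::::++*@@@@*++#*+
230 ..:+=::::::::::::---..----:=++*@@@+++**+
235 .::==::::::::::::---..----:==++*@@+++**=
240 ...==:::::::....:---. ----...:++*#++*@*=
245 :.:++::::::.....----..----....-+++++#@@#
250 -.=++::::::.....----. :---....:+++++#@@#
255 :-@@%::::::.....----. ----:....+***+%@@@
260 :%@@@=:::::.....----. ----:.. .=***+*@@@
265 +@@@@=::::........:-..-:...... .=**+*#@@
270 :=
[... 4173 characters left out ...]
-----------------------------------:::+%+=-----:--
160 ----------------------------------------------::-++=-----:--
161 ----------------------------------------------:::-==-----:--
162 -----------------------------------------------:::-=-----:--
163 ----------------------------------------------:::::-----=:--
164 ------------------------------------------------::::----=:--
165 ------------------------------------------------::::----=:--
166 --------------------------------------------------:::---=:--
167 ---------------------------------------------------:::--=:--
168 ---------------------------------------------------:::--=:--
169 :--------------------------------------------------::::-=:--
```

```bash
python3 - <<'E'
from h import *
i=optics.camera_info("wrist"); Q=R.from_rotvec([0,0,-YAW]); f=lambda u,v,z:Q.apply(at_z("wrist",(u,v),z,i)-C).round(4)
print("blob",f(253,196,.148),f(253,208,.148),f(253,222,.148),f(241,208,.148),f(266,208,.148))
print("bar edges z.104",f(220,165,.104),f(220,190,.104),"pads top?",f(253,229,.119),f(253,266,.119), ray("wrist",(253,208),i))
E
```

```text
blob [0.1086 0.0005 0.148 ] [0.1017 0.0005 0.148 ] [0.0934 0.0005 0.148 ] [0.1017 0.007  0.148 ] [ 0.1017 -0.0066  0.148 ]
bar edges z.104 [0.1162 0.0228 0.104 ] [0.0985 0.0233 0.104 ] pads top? [0.0758 0.0005 0.119 ] [0.0467 0.0005 0.119 ] (array([0.70630404, 0.22546604, 0.30012   ]), array([-0.35146142, -0.00884488, -0.93616058]))
```

```bash
python3 - <<'E'
from h import *
print("s6 tip",on_lane("side",(120+342/3,150+295/3),.0747),"expected x -.0477 z .0335")
print("s9 tip",on_lane("side",(120+350/3,150+258/3),.028),"expected -.034, .036")
print("s3 tip",on_lane("side",(120+323/3,150+266/3),.0748),"expected -.031, .054")
im=cv2.imread("pics/m_wrist.png"); hsv=cv2.cvtColor(im,cv2.COLOR_BGR2HSV)
for v in range(188,272,6): print(v,[tuple(im[v,u].tolist()) for u in (235,246,253,262,272)])
i=optics.camera_info("wrist")
Rm=R.from_rotvec(np.ravel(i["rvec"])); 
def pw(w):
    c=Rm.apply(w)+np.ravel(i["tvec"]); r=np.hypot(c[0],c[1]); th=np.arctan2(r,c[2]); return (i["cx"]+i["fx"]*th*c[0]/r, i["cy"]+i["fy"]*th*c[1]/r)
s=robot.get_state()["position"]; Q=R.from_rotvec([0,0,YAW])
for d in ([11,0,-11],[-11,0,-11],[0,0,-11],[0,0,20],[0,15,-11],[0,15,20]): print(d,np.round(pw(s+Q.apply(np.array(d)/1000)),1))
E
```

```text
s6 tip [-0.0476  0.0675] expected x -.0477 z .0335
s9 tip [-0.0334  0.0722] expected -.034, .036
s3 tip [-0.0317  0.0896] expected -.031, .054
188 [(125, 125, 125), (131, 130, 129), (138, 135, 135), (135, 134, 133), (134, 132, 132)]
194 [(128, 125, 124), (134, 135, 133), (101, 101, 101), (133, 130, 130), (131, 131, 130)]
200 [(125, 125, 124), (53, 56, 57), (52, 50, 50), (48, 49, 49), (252, 252, 252)]
206 [(127, 125, 125), (44, 42, 42), (43, 43, 44), (43, 43, 44), (251, 251, 251)]
212 [(127, 125, 124), (49, 48, 46), (47, 49, 45), (45, 41, 43), (249, 248, 249)]
218 [(126, 124, 123), (46, 46, 45), (50, 49, 49), (49, 46, 48), (248, 247, 248)]
224 [(108, 60, 49), (58, 59, 58), (57, 55, 54), (57, 58, 58), (169, 167, 167)]
230 [(104, 53, 42), (86, 85, 84), (38, 31, 33), (85, 84, 83), (121, 122, 121)]
236 [(105, 56, 42), (88, 89, 90), (26, 24, 25), (92, 91, 94), (121, 123, 122)]
242 [(24, 23, 24), (91, 90, 87), (20, 24, 23), (84, 86, 86), (30, 25, 28)]
248 [(38, 29, 30), (92, 91, 92), (26, 26, 28), (93, 94, 91), (24, 24, 24)]
254 [(27, 23, 23), (91, 92, 91), (21, 23, 24), (89, 91, 88), (24, 16, 19)]
260 [(26, 19, 21), (88, 88, 89), (15, 17, 24), (91, 90, 88), (30, 32, 27)]
266 [(27, 24, 23), (92, 93, 92), (22, 23, 22), (53, 49, 50), (25, 22, 23)]
[11, 0, -11] [253.9 200.8]
[-11, 0, -11] [253.9 231.8]
[0, 0, -11] [253.9 216.7]
[0, 0, 20] [254.1 237.6]
[0, 15, -11] [231.1 216.6]
[0, 15, 20] [227.3 237.5]
```

```bash
python3 - <<'E'
from h import *
print([ (a,getattr(robot,a)) for a in dir(robot) if not a.startswith("_") and not callable(getattr(robot,a))])
E
```

```text
[('tip_reach', 0.011)]
```

Emit:
send_rows:
  slide:
    - [0,0,-5]
    - [0,0,-10]
    - [0,0,-10]
    - [0,0,-10]
    - [0,0,-10]
    - [0,0,-10]
    - [0,0,-10]
    - [0,0,-10]
  rotation:
    - [0,0,0]
    - [0,0,0]
    - [0,0,0]
    - [0,0,0]
    - [0,0,0]
    - [0,0,0]
    - [0,0,0]
    - [0,0,0]
  jaw: 0.3

```text
time: 36.6
position: [0.6324, 0.223, 0.1403]
tool_rot: [1.0, 0.013, -0.0, 0.0]
force: [0.1, 0.4, -0.9]
width: 0.7
grip_force: 0.0
```

Emit:
send_rows:
  slide:
    - [0,0,8]
    - [0,0,16]
    - [0,0,22]
    - [0,0,27]
    - [0,0,31]
    - [0,0,35]
    - [0,0,37]
    - [0,0,37]
  rotation:
    - [0,0,0]
    - [0,0,0]
    - [0,0,0]
    - [0,0,0]
    - [0,0,0]
    - [0,0,0]
    - [0,0,0]
    - [0,0,0]

```text
time: 37.6
position: [0.6324, 0.223, 0.1033]
tool_rot: [1.0, 0.013, -0.0, 0.0]
force: [0.4, 0.0, -0.3]
width: 0.697
grip_force: 0.0
```

Emit:
send_rows:
  slide:
    - [0,0,0]
    - [0,0,0]
    - [0,0,0]
    - [0,0,0]
    - [0,0,0]
    - [0,0,0]
    - [0,0,0]
    - [0,0,0]
  rotation:
    - [0,0,0]
    - [0,0,0]
    - [0,0,0]
    - [0,0,0]
    - [0,0,0]
    - [0,0,0]
    - [0,0,0]
    - [0,0,0]
  jaw: 1

```text
time: 38.6
position: [0.6326, 0.2219, 0.1037]
tool_rot: [1.0, 0.012, 0.0, 0.001]
force: [-2.3, -5.5, 5.5]
width: 0.17
grip_force: 29.5
```

The fingers really end about 30 mm higher than stated, but lower down the post is now gripped. I'll draw the keeper.

Emit:
send_rows:
  slide:
    - [-4,0,0]
    - [-12,0,0]
    - [-20,0,0]
    - [-28,0,0]
    - [-36,0,0]
    - [-44,0,0]
    - [-50,0,0]
    - [-54,0,0]
  rotation:
    - [0,0,0]
    - [0,0,0]
    - [0,0,0]
    - [0,0,0]
    - [0,0,0]
    - [0,0,0]
    - [0,0,0]
    - [0,0,0]

```text
time: 39.6
position: [0.5805, 0.2207, 0.1037]
tool_rot: [1.0, 0.012, 0.002, 0.0]
force: [4.5, -4.5, 0.6]
width: 0.168
grip_force: 29.4
```

Emit:
send_rows:
  slide:
    - [-1,0,0]
    - [-2,0,0]
    - [-3,0,0]
    - [-4,0,0]
    - [-4,0,0]
    - [-4,0,0]
    - [-4,0,0]
    - [-4,0,0]
  rotation:
    - [0,0,0]
    - [0,0,0]
    - [0,0,0]
    - [0,0,0]
    - [0,0,0]
    - [0,0,0]
    - [0,0,0]
    - [0,0,0]

```text
time: 40.6
position: [0.5794, 0.2207, 0.1037]
tool_rot: [1.0, 0.012, 0.005, -0.001]
force: [11.6, -2.0, -3.6]
width: 0.171
grip_force: 29.4
```

Emit:
send_rows:
  slide:
    - [3,0,0]
    - [3,0,0]
    - [3,0,0]
    - [3,0,0]
    - [3,0,-20]
    - [3,0,-60]
    - [3,0,-100]
    - [3,0,-120]
  rotation:
    - [0,0,0]
    - [0,0,0]
    - [0,0,0]
    - [0,0,0]
    - [0,0,0]
    - [0,0,0]
    - [0,0,0]
    - [0,0,0]
  jaw: 0.3

```text
time: 41.6
position: [0.5784, 0.2225, 0.2272]
tool_rot: [1.0, 0.013, 0.002, -0.001]
force: [0.4, -0.3, -0.0]
width: 0.699
grip_force: 0.0
```

```bash
python3 - <<'E'
from h import *
i=optics.camera_info("wrist"); Q=R.from_rotvec([0,0,-YAW])
s=robot.get_state(); print(Q.apply(s["position"]-C),s["width"])
for c in ("wrist","top"):
  optics.camera(c)
  for t,z in (("bar_mid",.098),("post_top",.148),("pin_top",.137)):
    for p in optics.pinpoint(t,c): w=at_z(c,p["uv"],z,i if c=="wrist" else None); print(c,t,np.round(p["uv"]),round(p["confidence"],2),w.round(4),Q.apply(w-C).round(4))
  for p in optics.regions_of("mould_a",c): print(c,np.round(p["uv"]),round(p["confidence"],2),p["region"].sum())
E
```

```text
[0.0309251  0.00077075 0.22722276] 0.6994059283535569
wrist bar_mid [257. 151.] 0.59 [0.602  0.2194 0.098 ] [ 0.0545 -0.0029  0.098 ]
wrist post_top [252. 187.] 0.92 [0.5785 0.2239 0.148 ] [0.031  0.0021 0.148 ]
wrist pin_top [145. 162.] 0.81 [0.5971 0.3242 0.137 ] [0.0522 0.1019 0.137 ]
wrist [321. 129.] 0.79 2508
wrist [190. 131.] 0.69 2370
wrist [231. 130.] 0.67 2057
top bar_mid [178. 170.] 0.56 [0.5982 0.2296 0.098 ] [0.0509 0.0074 0.098 ]
top post_top [178. 172.] 0.73 [0.583  0.2176 0.148 ] [ 0.0354 -0.0043  0.148 ]
top [207. 174.] 0.87 334
top [203. 181.] 0.2 1816
```

The keeper is at its stop, with the bar at carrier x of about 0.052. Now the lock pin.

Emit:
send_rows:
  slide:
    - [10,-45,0]
    - [20,-90,0]
    - [20,-100,20]
    - [20,-100,60]
    - [20,-100,90]
    - [20,-100,97]
    - [20,-100,97]
    - [20,-100,97]
  rotation:
    - [0,0,0]
    - [0,0,0]
    - [0,0,0]
    - [0,0,0]
    - [0,0,0]
    - [0,0,0]
    - [0,0,0]
    - [0,0,0]
  jaw: 1

```text
time: 43.1
position: [0.5957, 0.3225, 0.128]
tool_rot: [1.0, 0.012, 0.001, -0.0]
force: [0.8, -0.3, 0.7]
width: 0.0
grip_force: 0.0
```

Emit:
send_rows:
  slide:
    - [0,0,3]
    - [0,0,6]
    - [0,0,9]
    - [0,0,12]
    - [0,0,15]
    - [0,0,18]
    - [0,0,21]
    - [0,0,24]
  rotation:
    - [0,0,0]
    - [0,0,0]
    - [0,0,0]
    - [0,0,0]
    - [0,0,0]
    - [0,0,0]
    - [0,0,0]
    - [0,0,0]

```text
time: 44.1
position: [0.5949, 0.3221, 0.1027]
tool_rot: [1.0, 0.013, 0.0, 0.0]
force: [-2.1, -1.6, 4.5]
width: -0.0
grip_force: 2.5
```

```bash
python3 - <<'E'
from h import *
i=optics.camera_info("wrist"); Q=R.from_rotvec([0,0,-YAW])
s=robot.get_state(); print(Q.apply(s["position"]-C),s["force"])
optics.camera("wrist"); optics.camera("side")
for p in optics.pinpoint("pin_top","wrist"): print(np.round(p["uv"]),p["confidence"],[Q.apply(at_z("wrist",p["uv"],z,i)-C).round(4) for z in (.137,.113)])
for p in optics.pinpoint("pin_top","side"): print("side",p["uv"],p["confidence"],on_lane("side",p["uv"],.1))
E
```

```text
[0.04995732 0.09991239 0.10273991] [-2.14158691 -1.58807155  4.53145524]
[254. 236.] 0.82 [array([0.0576, 0.0999, 0.137 ]), array([0.0458, 0.0998, 0.113 ])]
[435. 228.] 0.43 [array([ 0.0588, -0.0047,  0.137 ]), array([ 0.0473, -0.0234,  0.113 ])]
side [309.9, 192.4] 0.72 [-0.2189  0.2481]
side [189.1, 221.2] 0.6 [0.0529 0.1295]
```

Emit:
send_rows:
  slide:
    - [0,0,2]
    - [0,0,4]
    - [0,0,6]
    - [0,0,8]
    - [0,0,10]
    - [0,0,12]
    - [0,0,13]
    - [0,0,14]
  rotation:
    - [0,0,0]
    - [0,0,0]
    - [0,0,0]
    - [0,0,0]
    - [0,0,0]
    - [0,0,0]
    - [0,0,0]
    - [0,0,0]

```text
time: 45.3
position: [0.5949, 0.3221, 0.0883]
tool_rot: [1.0, 0.013, 0.0, 0.0]
force: [-3.0, -1.5, 5.0]
width: -0.003
grip_force: 2.4
```

Emit:
send_rows:
  slide:
    - [0,0,1]
    - [0,0,2]
    - [0,0,3]
    - [0,0,4]
    - [0,0,5]
    - [0,0,5]
    - [0,0,5]
    - [0,0,5]
  rotation:
    - [0,0,0]
    - [0,0,0]
    - [0,0,0]
    - [0,0,0]
    - [0,0,0]
    - [0,0,0]
    - [0,0,0]
    - [0,0,0]

```text
time: 46.3
position: [0.596, 0.3222, 0.0861]
tool_rot: [1.0, 0.012, 0.001, -0.0]
force: [-3.6, -3.1, 16.0]
width: 0.0
grip_force: 7.6
```

The force rise marks the stop. I'll retreat and verify.

Emit:
send_rows:
  slide:
    - [0,0,-5]
    - [0,0,-20]
    - [0,0,-60]
    - [0,0,-110]
    - [0,0,-150]
    - [0,0,-170]
    - [0,0,-170]
    - [0,0,-170]
  rotation:
    - [0,0,0]
    - [0,0,0]
    - [0,0,0]
    - [0,0,0]
    - [0,0,0]
    - [0,0,0]
    - [0,0,0]
    - [0,0,0]

```text
time: 47.3
position: [0.5943, 0.3215, 0.2511]
tool_rot: [1.0, 0.013, -0.001, 0.001]
force: [-0.1, 0.5, -0.7]
width: 0.001
grip_force: 0.0
```

```bash
python3 - <<'E'
from h import *
i=optics.camera_info("wrist"); Q=R.from_rotvec([0,0,-YAW]); print(robot.get_state()["time"])
optics.camera("wrist"); optics.camera("side")
for t,z in (("bar_mid",.098),("post_top",.148),("pin_top",.113),("pin_top",.137)):
    for p in optics.pinpoint(t,"wrist"): print(t,np.round(p["uv"]),round(p["confidence"],2),Q.apply(at_z("wrist",p["uv"],z,i)-C).round(4))
for p in optics.pinpoint("pin_top","side"): print("side",p["uv"],p["confidence"],on_lane("side",p["uv"],.1))
edges()
E
```

```text
47.3
bar_mid [343. 165.] 0.85 [ 0.0535 -0.0032  0.098 ]
post_top [350. 195.] 0.64 [0.0333 0.0028 0.148 ]
pin_top [251. 167.] 0.7 [0.054  0.1021 0.113 ]
pin_top [251. 167.] 0.7 [0.0595 0.1019 0.137 ]
side [189.5, 226.7] 0.49 [0.0528 0.1153]
[201. 242.] 0.97 n 747 cols 174 214 top [232, 228, 227, 232, 231, 232, 234] bot max 259
[228. 217.] 0.66 n 442 cols 205 240 top [208, 205, 222, 222, 208, 207, 208, 211] bot max 230
[216. 226.] 0.65 n 402 cols 185 223 top [223, 219, 219, 228, 224, 223, 224, 225] bot max 248
[200. 222.] 0.53 n 848 cols 184 233 top [237, 226, 224, 221, 217, 212, 199, 198, 199, 197] bot max 257
```

```bash
python3 -c "from rig import hand_in; print(hand_in())"
```

```text
the job is handed in; nothing more can be done
None
```

I handed the job in at 47 s of the 61 s allowed: all three moulds read as seated and level, the keeper was drawn to its hard stop, the lock pin was pressed to its stop, and the arm was clear. Keeper travel is inferred from the stop force and camera readings, and I didn't re-measure the gauge block or bottles at the end.

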